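Make up the mould-spares kit and the weighing kit

ROBOT

A 6-joint arm with a two-finger parallel gripper is mounted at the origin on a cart in front of the work surface, level with it; the furniture and walls round the work are solid. World frame = base frame: x ahead of the robot, y to its left, z up, the work surface at z = 0. Lengths are in m, angles in degrees, forces in N, time in s.
With the tool pointing down it reaches from about 0.3 to 0.75 m from the base axis. Payload 8.5 kg.
Tool frame: the origin (TCP) lies at the very end of the fingers, on their centre line; the grasp point (between the pads) lies env.pinch_z behind it (env.pinch_z is the distance from the TCP to the grasp point, in m); z points along the fingers, y is the line along which they close (so a half turn about z gives the same grasp; the last joint's range is limited). The gripper opens to 85 mm and grips with 20 to 120 N. Pads are 22 mm wide; open, the fingers measure 114 mm over their backs; the gripper's body (76 mm by 85 mm) begins 54 mm behind the grasp point. The pads swing forward as they close: fully open they stand 13 mm farther back than shut.
Start: joints at [-12.336, 21.807, 74.336, -0, 83.858, -12.336], TCP at [0.55, 0, 0.231] pointing down, gripper open.
Joint ranges: [-178.18, 178.18], [-50.72, 133.34], [12.68, 142.11], [-81.47, 261.47], [9.98, 163.14], [-165.26, 165.26]. Speed limits (degrees/s): [136.94, 136.94, 180, 180, 180, 180].

INTERFACE

Orientations are given as a 3x3 rotation matrix whose columns are the frame's x, y, z axes.
In Python, from rig import telemetry, get_image, env gives the robot as it stands. The module is installed in compiled form; this text tells all that it offers.
- The arm moves only by the tool apply_moves, never from a script. Its argument "series" is a list of rows, each a list of 7 numbers: the shift along the tool's x, y, z in mm, then the turn, a rotation vector about the tool's x, y, z in degrees, then the opening, from 0 (shut) to 1 (fully open). A call has 1 to 12 rows; each row shifts and turns the commanded pose from where the row before left it, along the tool's axes as they then stand; what a row does not reach is not made up. A row lasts 1/8 s, in which the tool goes at most 62.5 mm and 10.7 degrees, less where a joint would pass 70% of its speed; a pose out of reach is approached as far as the arm can. A call with a gripper value outside its range is refused whole. The fingers move at their own pace and stop on an object; "grip_force" is the grip in N (left out, the last holds). Time passes only in rows, so rows that do not move let the fingers close. It gives the time, the measured TCP pose, the force, the opening and the grip force at its end, in the units of the state.
- telemetry.observe(): the state, without advancing time (a new reading comes with each control period).
- get_image(name): name is "scene" or "side" or "wrist"; returns a dict with "frame" (400x640x3 uint8, red, green, blue), "z_map" (400x640 float32, m along the optical axis (not along the pixel's ray), 0 where there is no reading), "vertical_fov" (degrees; the focal length in pixels is half the picture's height over the tangent of half this angle, whatever the lens; pixels are square), "cx", "cy" (the principal point, pixels), "eye" and "attitude" of the camera in the world; the wrist camera has in their place "mount" (4x4, takes a point from camera to tool coordinates, whose origin is the TCP and whose axes are the flange's). Camera axes: x right, y up, looking along -z (the intrinsics and any distortion apply to the point x, -y, -z); pixel columns grow to the right and rows downward; lengths in m; the calibration is good to about 2 mm. A picture is of the moment at which its call begins: read the wrist's pose just before it.
- env.close_job(): hands the job in; it is judged then, once.
The state is a dict: "time_s": time; "q": joint angles; "qvel": joint speeds; "joint_efforts": joint torques, N m; "position": TCP position; "tool_rot": TCP orientation; "ft_force": force on the tool from outside, world axes, zero at the start; "wrist_torque": the same for the moment, N m; "grip_width": finger opening in m; "gripper_force": force on a finger pad.
Only numpy, scipy, OpenCV 4.12 (cv2) and the standard library are available. Lean on these libraries where they do the work, as an engineer would, in place of code of your own. Each camera call takes 0.05 s, during which the arm holds its last target. There are 200 camera calls.

TASK

Make up two kits from the stock on the bench. Spares kit: lay the hex nut and the steel spacer ring flat, side by side, in the white tub, then put the lid on so that it is fully seated. Weighing kit: lay the soil disc flat in the wide bay of the metal tray and the larger brass weight upright in its narrow bay; leave the smaller weight where it stands.

Things in the scene. Friction and masses are not known exactly. Their poses are not given: they have to be found in the camera images.
- tub: White open plastic tub, fixed, outside 128 (x) x 92 (y) x 26 mm high, walls and floor 4 mm thick: inside 120 x 84 mm, 22 mm deep. A thin dark fill line runs round the inside 16 mm above the inner floor; contents must stay below it for the lid to seat. Origin: centre of the underside; z up.
- lid: Loose white lid, right way up. Plate 128 (x) x 92 (y) x 5 mm over a 112 x 76 mm plug, 6 mm deep, that drops inside the tub with 4 mm play each side. In the middle a grey bar grip, 44 mm along x, 16 mm across y, from 11 to 35 mm above the origin. Origin: centre of the plug's underside; z up. Seated, the origin is 20 mm above the tub's. A half turn makes no difference. About 100 g.
- tray: Shallow bare-metal tray, fixed, 132 (x) x 96 (y) mm; floor 4 mm thick, rim and one cross rib 9 mm high. The rib, parallel to y, parts a wide bay at +x (72 x 90 mm inside, centre x = +27, y = 0 mm) from a narrow bay at -x (51 x 90 mm inside, centre x = -37.5, y = 0 mm). Origin: centre of the underside; z up.
- nut: Loose plain steel hex nut lying flat, 24 mm across the flats (along its x), 27 mm across the corners (along its y), 13 mm high, 34 g. Origin: centre of the underside; z up.
- spacer: Loose plain steel spacer ring lying flat, 34 mm outside diameter, 17 mm hole, 9 mm high, 40 g. Origin: centre of the underside; z up.
- disc: Loose hard dark-brown compacted soil disc lying flat, 54 mm diameter, 20 mm high, 88 g. Origin: centre of the underside; z up.
- big_weight: Larger of the two loose brass calibration weights, standing upright: body 36 mm diameter, with a narrower knob on top, 40 mm high in all, 200 g. Can be gripped across the body, whose cylindrical part reaches about 20 mm up. Origin: centre of the underside; z up.
- small_weight: Smaller of the two loose brass calibration weights, standing upright: 22 mm diameter, 29 mm high, 50 g. Not part of either kit. Origin: centre of the underside; z up.
Mind the look-alikes: they are no part of the job. Several things have the shape of the spacer; the one meant has the colours described above.

How it is judged (in metres and radians):
At the end, for the whole second after the job is handed in: Nut and spacer lie flat in the tub; the lid is seated (7 mm, 0.12 rad, at most 2 mm high, level). The disc lies flat on the floor of the wide tray bay, the larger weight stands on that of the narrow bay. The smaller weight is within 20 mm of its start; all at rest (x of nut in the frame of tub between -0.055 and 0.055 m and y of nut in the frame of tub between -0.037 and 0.037 m and z of nut in the frame of tub between -0.001 and 0.019 m and angle between the z axis of each of nut, spacer and the z axis of tub, either way round below 0.15 rad and x of spacer in the frame of tub between -0.055 and 0.055 m and y of spacer in the frame of tub between -0.037 and 0.037 m and z of spacer in the frame of tub between -0.001 and 0.019 m and x of lid in the frame of tub between -0.007 and 0.007 m and y of lid in the frame of tub between -0.007 and 0.007 m and z of lid in the frame of tub between 0.017 and 0.022 m and angle between the x axis of lid and the x axis of tub, either way round below 0.12 rad and angle between lid's own z axis and vertical below 0.035 rad and x of disc in the frame of tray between 0.015 and 0.045 m and y of disc in the frame of tray between -0.024 and 0.024 m and z of disc in the frame of tray between 0 and 0.0065 m and angle between each of disc, big_weight's own z axis and vertical below 0.1 rad and x of big_weight in the frame of tray between -0.051 and -0.024 m and y of big_weight in the frame of tray between -0.034 and 0.034 m and z of big_weight in the frame of tray between 0 and 0.0065 m and distance of small_weight from where it was at the start of the episode below 0.02 m and linear speed of each of nut, spacer, lid, disc, big_weight below 0.02 m/s); the robot touches nothing.
It also fails if it takes over 112 s, if anything falls off the work surface, if the arm or the gripper's body presses on something with over 40 N, if the wrist force passes 120 N, or if a joint passes its speed limit or range.

## Working session

There is one attempt and no reset: what is moved stays moved. The work goes in short steps, Python scripts to look and compute and a tool call to move; the robot and the scene stay as the last step left them, time stands still between calls to the robot, and variables do not carry over. Pictures are saved under pics/ and viewed, at most 14 in all, crops included, and the job is handed in when it is done.

Besides the shell and the picture viewer there is one more tool, called after ">>>" as name(argument=value, ...), one argument or row to a line, values as JSON. apply_moves: Moves the arm, as the interface text tells. Its arguments: {"type":"object","properties":{"series":{"type":"array"},"grip_force":{"type":"number"}},"required":["series"]}

```bash
mkdir -p pics; cat > h.py <<'E'
import numpy as np, cv2
from rig import telemetry, get_image, env
def cam(name):
    s=telemetry.observe(); d=get_image(name)
    d['f']=200/np.tan(np.radians(d['vertical_fov'])/2)
    if 'mount' in d:
        T=np.eye(4); T[:3,:3]=s['tool_rot']; T[:3,3]=s['position']
        M=T@np.array(d['mount']); d['R']=M[:3,:3]; d['e']=M[:3,3]
    else: d['R']=np.array(d['attitude']); d['e']=np.array(d['eye'])
    return d
def ray(d,u,v):
    u=np.asarray(u,float);v=np.asarray(v,float)
    return np.stack([(u-d['cx'])/d['f'],-(v-d['cy'])/d['f'],-np.ones_like(u)],-1)@d['R'].T
def onz(d,u,v,z):
    r=ray(d,u,v); return d['e']+r*((z-d['e'][2])/r[...,2])[...,None]
def cloud(d):
    v,u=np.mgrid[:400,:640]; return d['e']+ray(d,u,v)*d['z_map'][...,None]
def pix(d,P):
    c=(np.asarray(P)-d['e'])@d['R']; return d['cx']+d['f']*c[...,0]/-c[...,2], d['cy']-d['f']*c[...,1]/-c[...,2]
def save(d,n): cv2.imwrite(f'pics/{n}.png',d['frame'][...,::-1])
E
python3 - <<'E'
from h import *
print(env.pinch_z, telemetry.observe())
for n in ['scene','side','wrist']:
    d=cam(n); save(d,n+'0'); print(n,{k:v for k,v in d.items() if k not in('frame','z_map')}, (d['z_map']>0).mean())
E
```

```text
0.0187 {'time_s': 0.0, 'q': array([-1.23364191e+01,  2.18417116e+01,  7.43846763e+01, -1.63850373e-03,
        8.38582295e+01, -1.23358022e+01]), 'qvel': array([ 0.03134005, -0.00679821, -0.0033072 ,  0.03244293, -0.00811607,
        0.05494058]), 'joint_efforts': array([-1.00240642e-03, -4.48466885e+01, -2.31285810e+01, -2.87182611e-04,
        4.73836102e-03,  1.77242771e-05]), 'position': array([5.49706986e-01, 4.81302128e-05, 2.30705474e-01]), 'tool_rot': array([[ 7.89595598e-06,  9.99998950e-01, -1.44882679e-03],
       [ 9.99999959e-01, -7.47905638e-06,  2.87754981e-04],
       [ 2.87743843e-04, -1.44882900e-03, -9.99998909e-01]]), 'ft_force': array([-1.20765359, -0.26673985, -0.00929204]), 'wrist_torque': array([0.05565412, 0.06157313, 0.01920292]), 'gripper_force': 0.0, 'grip_width': 0.08555805009587004}
scene {'vertical_fov': 42.51348669331661, 'cx': 321.7651193411546, 'cy': 199.13656755893166, 'eye': array([-0.30530049, -0.41561617,  0.98468071]), 'attitude': array([[ 0.40597701,  0.66095765, -0.63112412],
       [-0.91384214,  0.28705268, -0.28721647],
       [-0.00867205,
[... 874 characters left out ...]
7238566706, 'cx': 320.7404344209365, 'cy': 198.7340125637418, 'mount': array([[ 2.91129064e-04,  9.60793928e-01,  2.77263311e-01,
         7.13753711e-02],
       [ 9.99999545e-01, -5.31727418e-04,  7.92573464e-04,
         2.91804817e-04],
       [ 9.08928276e-04,  2.77262954e-01, -9.60793645e-01,
        -1.42843064e-01],
       [ 0.00000000e+00,  0.00000000e+00,  0.00000000e+00,
         1.00000000e+00]]), 'f': np.float64(315.40702927400946), 'R': array([[ 9.99997674e-01, -8.82006089e-04,  1.96808932e-03],
       [ 3.02325963e-04,  9.60868953e-01,  2.77003184e-01],
       [-2.13539442e-03, -2.77001944e-01,  9.60866985e-01]]), 'e': array([0.5502201 , 0.07139241, 0.37365617])} 0.99605078125
```

View pics/scene0.png

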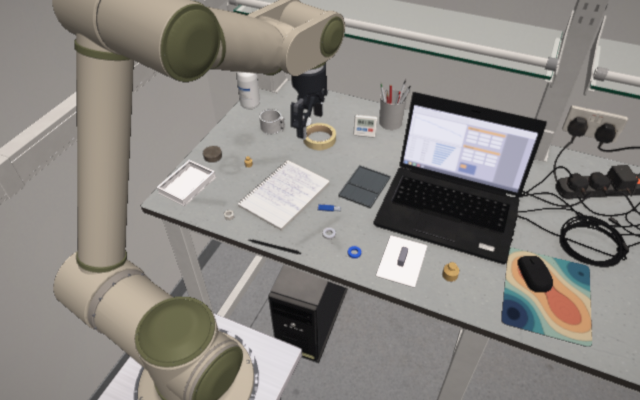

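View pics/wrist0.png

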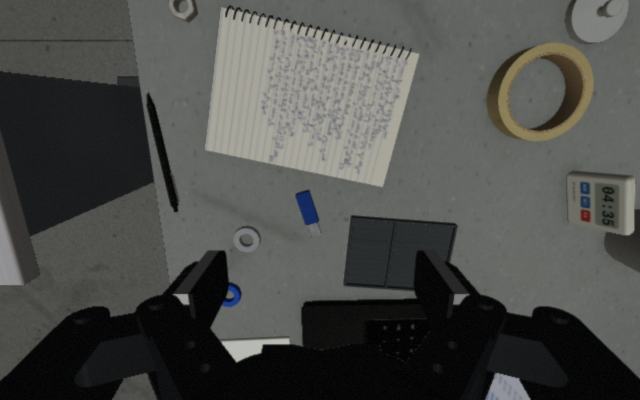

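The scene shows these candidates:
- **Tub:** (186,181).
- **Disc:** (212,153), brown.
- **Small weight:** (248,160).
- **Nut:** (229,214).
- **Grey ring:** (329,232).
- **Blue ring:** (354,252), a look-alike of the spacer.
- **Tape roll:** (320,136), also ring-shaped.
- **Dark two-part plate:** (365,186), probably the tray.
- **White plate with a grey bar:** (403,260), the lid.
- **Big weight:** (452,271).

In the wrist view the grey ring is at (246,239), the blue ring at (232,295), and the plate at (400,252).

```bash
python3 - <<'E'
from h import *
for n in ['scene','side']:
    d=cam(n); P=cloud(d); np.savez(n+'0.npz',P=P,F=d['frame'])
    if n=='scene':
        D=d
        for k,(u,v) in dict(tub=(186,181),disc=(212,152),small=(248,158),nut=(229,214),ring=(324,232),blue=(354,247),tape=(308,140),tray=(365,186),lid=(395,270),bar=(403,256),big=(452,266)).items():
            p=P[v,u]; print(k,p.round(3), d['frame'][v,u]); D[k]=p
crops=[]
F=D['frame']
a=cv2.resize(F[140:290,140:480],None,fx=2.3,fy=2.3,interpolation=cv2.INTER_CUBIC)
cv2.imwrite('pics/crop1.png',a[...,::-1])
E
```

```text
tub [0.467 0.344 0.006] [246 242 241]
disc [0.588 0.335 0.018] [98 87 77]
small [0.598 0.222 0.026] [190 154  98]
nut [0.412 0.175 0.   ] [163 158 151]
ring [ 0.451 -0.077  0.006] [194 192 199]
blue [ 0.438 -0.162  0.003] [ 54  98 201]
tape [0.741 0.103 0.022] [202 183 136]
tray [ 0.65  -0.111 -0.   ] [84 88 92]
lid [ 0.409 -0.275  0.008] [248 245 244]
bar [ 0.437 -0.283  0.031] [142 138 147]
big [ 0.452 -0.394  0.035] [202 165 106]
```

View pics/crop1.png

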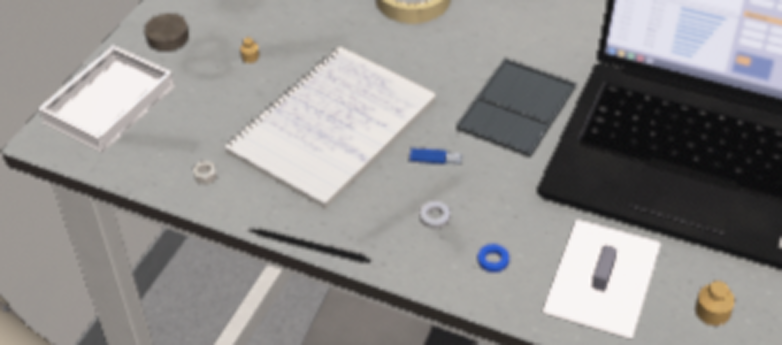

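The crop settles the choice: the grey ring at (435,213) is the plain steel spacer, and the blue one at (493,257) is the decoy. The dark plate at (515,105) has a rib, so it is the tray. The nut at (204,170) has a hex shape.

```bash
cat > m.py <<'E'
from h import *
def near(P,c,r): return np.hypot(P[...,0]-c[0],P[...,1]-c[1])<r
G={'tub':(.467,.344),'disc':(.588,.335),'small':(.598,.222),'nut':(.412,.175),'ring':(.453,-.085),'tray':(.65,-.111),'lid':(.43,-.283),'big':(.452,-.394)}
def rect(pts):
    (c,s,a)=cv2.minAreaRect((pts[:,:2]*1000).astype(np.float32))
    if s[0]<s[1]: s=s[::-1]; a+=90
    a=(a+90)%180-90
    return np.round(c,1),np.round(s,1),round(a,1)
def measure(d):
    P=cloud(d);F=d['frame'].astype(int);hsv=cv2.cvtColor(d['frame'],cv2.COLOR_RGB2HSV)
    v,u=np.mgrid[:400,:640]
    def onto(m,z): 
        m=cv2.morphologyEx(m.astype(np.uint8),cv2.MORPH_OPEN,np.ones((2,2)))
        n,l,s,_=cv2.connectedComponentsWithStats(m); 
        if n<2: return None
        m=l==1+s[1:,4].argmax(); return onz(d,u[m],v[m],z)
    dark=F.max(-1)
    out={}
    g=lambda k,r: near(P,G[k],r)
    X={'tub':(g('tub',.1)&(hsv[...,2]>0)&(P[...,2]>.017)&(P[...,2]<.06),.026),
     'disc':(g('disc',.06)&(P[...,2]>.014),.02),
     'nut':(g('nut',.035)&(P[...,2]>.008),.013),
     'ring':(g('ring',.035)&(P[...,2]>.005),.009),
     'lid':(g('lid',.1)&(dark>200),.011),
     'bar':(g('lid',.06)&(P[...,2]>.032),.035),
     'tray':(g('tray',.1)&(dark<110)&(P[...,2]<.02),.006),
     'big':(g('big',.04)&(P[...,2]>.034),.04),'small':(g('small',.03)&(P[...,2]>.024),.029)}
    for k,(m,z) in X.items():
        p=onto(m,z)
        if p is None or len(p)<8: print(k,'none'); continue
        print(k,*rect(p),len(p))
E
python3 - <<'E'
from m import *
for n in ['scene','side']: print(n); measure(cam(n))
E
```

```text
scene
tub [464.  288.4] [131.6  54.1] 18.3 140
disc [582.7 330. ] [54.  48.4] 31.7 189
nut [401.5 165.9] [22.7 20.8] -55.4 35
ring [437.1 -90.6] [24.1 12.1] -84.5 28
lid [ 440.1 -284.2] [129.5  92.3] 3.2 1582
bar [ 449.9 -282. ] [12.2 11.8] -66.4 20
tray [ 641.5 -114.7] [136.3  96.1] -4.6 1252
big [ 446.9 -396.5] [18.7 17.7] -20.6 52
small [592.5 216.3] [9.3 8.4] 29.5 12
side
tub [450.2 320. ] [135.6 105.6] -8.2 306
disc [582.3 325.8] [60.4 52.3] 33.7 115
nut [400.1 161.4] [27.8 22.2] 33.6 37
ring [450.4 -94.8] [31.2 29.1] -56.4 63
lid none
bar [ 438.6 -287. ] [43.4 15.2] 3.8 66
tray [ 650.5 -136. ] [167.8 139.9] -4.1 1095
big [ 445.3 -400.1] [19.1 18.9] 33.5 46
small [591.2 211.5] [14.9  9.3] 39.2 10
```

>>> apply_moves(
  series=[
    [28, -25, 13, 0, 0, 0, 1],
    [27, -25, 13, 0, 0, 0, 1],
    [27, -25, 13, 0, 0, 0, 1],
    [27, -25, 13, 0, 0, 0, 1],
    [27, -25, 13, 0, 0, 0, 1],
    [27, -23, 15, 0, 0, 0, 1],
    [0, 0, 0, 0, 0, 0, 0.8],
    [0, 0, 0, 0, 0, 0, 0.8],
  ],
)

```text
time_s: 1.35
position: [0.4027, 0.1628, 0.1517]
tool_rot: [[-0.0, 1.0, 0.001], [1.0, 0.0, -0.0], [-0.0, 0.001, -1.0]]
ft_force: [-0.7, -0.2, 0.7]
grip_width: 0.0684
gripper_force: 0.0
```

```bash
python3 - <<'E'
from h import *
d=cam('wrist'); save(d,'w1'); P=cloud(d); s=telemetry.observe(); print(s['position'],s['time_s'])
print(pix(d,np.array([.401,.163,.013])))
E
```

```text
[0.40292677 0.16257717 0.15176136] 1.4
(np.float64(318.6235609080422), np.float64(188.19329054308008))
```

View pics/w1.png

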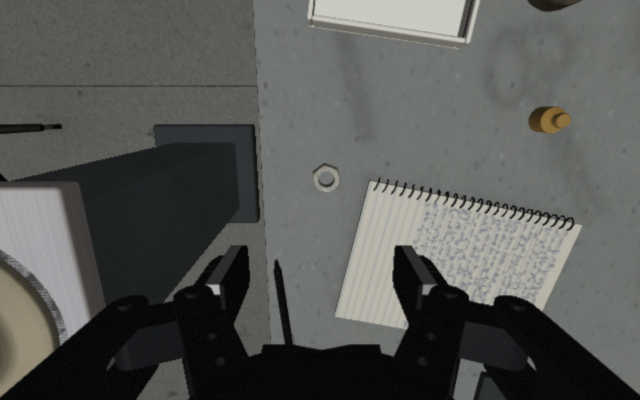

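The nut is at (326,178), ahead of the fingers. The tub's near wall is at the top, running from (310,25) to (470,40).

```bash
cat > w.py <<'E'
from h import *
def comp(m,near):
    n,l,s,c=cv2.connectedComponentsWithStats(m.astype(np.uint8))
    i=min((i for i in range(1,n) if s[i,4]>40),key=lambda i:np.hypot(*(c[i]-near)))
    return l==i
def foot(d,m,z,clip=None):
    c=max(cv2.findContours(m.astype(np.uint8),cv2.RETR_EXTERNAL,cv2.CHAIN_APPROX_NONE)[0],key=cv2.contourArea)[:,0]
    p=onz(d,c[:,0],c[:,1],z); return p[:,:2]*1000
E
python3 - <<'E'
from w import *
d=cam('wrist'); P=cloud(d); F=d['frame'].astype(int)
print(P[150:205,300:350,2].max(), np.median(P[150:160,300:350,2]))
g=F.min(-1); bg=np.median(g[150:205,290:350])
for nm,m in [('z',(P[...,2]>.0075)),('g',g>bg+25)]:
    mm=np.zeros_like(m); mm[155:205,295:355]=m[155:205,295:355]
    k=comp(mm,(326,178)); q=foot(d,k,.013)
    (c,r)=cv2.minEnclosingCircle(q.astype(np.float32)); print(nm,k.sum(),c,r,cv2.minAreaRect(q.astype(np.float32)))
    h=cv2.convexHull(q.astype(np.float32))[:,0]
    A=np.arange(0,180,3); w=[np.ptp(h@[np.cos(np.radians(a)),np.sin(np.radians(a))]) for a in A]
    print({int(a):round(float(x),1) for a,x in zip(A,w)})
E
```

```text
0.2946035385570014 -0.00016626454876839114
z 413 (407.4961242675781, 172.5864715576172) 13.63748836517334 ((407.4978332519531, 172.57882690429688), (23.772159576416016, 27.253324508666992), 8.838030815124512)
{0: 24.7, 3: 24.4, 6: 24.0, 9: 23.8, 12: 24.1, 15: 24.5, 18: 25.1, 21: 25.5, 24: 25.9, 27: 26.2, 30: 26.5, 33: 26.7, 36: 26.8, 39: 26.8, 42: 26.8, 45: 26.6, 48: 26.5, 51: 26.3, 54: 26.1, 57: 25.7, 60: 25.3, 63: 24.8, 66: 24.5, 69: 24.5, 72: 24.8, 75: 25.3, 78: 25.8, 81: 26.2, 84: 26.6, 87: 26.8, 90: 27.0, 93: 27.2, 96: 27.2, 99: 27.3, 102: 27.2, 105: 27.0, 108: 26.8, 111: 26.6, 114: 26.2, 117: 25.8, 120: 25.4, 123: 24.9, 126: 24.6, 129: 24.4, 132: 24.6, 135: 24.8, 138: 25.2, 141: 25.6, 144: 26.0, 147: 26.3, 150: 26.5, 153: 26.6, 156: 26.7, 159: 26.7, 162: 26.6, 165: 26.5, 168: 26.2, 171: 26.0, 174: 25.6, 177: 25.2}
g 54 (409.80853271484375, 165.32025146484375) 8.035109519958496 ((410.4892272949219, 163.33509826660156), (16.00029945373535, 5.69249153137207), 18.924978256225586)
{0: 14.7, 3: 15.0, 6: 15.3, 9: 15.5, 12: 15.7, 15: 15.9, 18: 16.0, 21: 16.0, 24: 16.1, 27: 16.1, 30: 16.0, 33: 15.9, 36: 15.7, 39: 15.5, 42: 15.3, 45: 15.0, 48: 14.7, 51: 14.4, 54: 14.0, 57: 13.5, 60: 13.0, 63: 12.5, 66: 12.1, 69: 11.6, 72: 11.2, 75: 10.8, 78: 10.4, 81: 10.0, 84: 9.5, 87: 9.0, 90: 8.5, 93: 8.1, 96: 7.7, 99: 7.3, 102: 6.8, 105: 6.3, 108: 5.8, 111: 5.9, 114: 6.1, 117: 6.3, 120: 6.5, 123: 6.7, 126: 7.0, 129: 7.3, 132: 7.8, 135: 8.4, 138: 9.0, 141: 9.6, 144: 10.2, 147: 10.8, 150: 11.3, 153: 11.8, 156: 12.3, 159: 12.7, 162: 13.1, 165: 13.5, 168: 13.8, 171: 14.1, 174: 14.3, 177: 14.5}
```

>>> apply_moves(
  series=[
    [10, 5, 35, 0, 0, -9, 0.6],
    [0, 0, 40, 0, 0, 0, 0.6],
    [0, 0, 40, 0, 0, 0, 0.6],
    [0, 0, 24, 0, 0, 0, 0.6],
    [0, 0, 9, 0, 0, 0, 0.6],
    [0, 0, 0, 0, 0, 0, 0.2],
    [0, 0, 0, 0, 0, 0, 0.0],
    [0, 0, 0, 0, 0, 0, 0.0],
    [0, 0, 0, 0, 0, 0, 0.0],
    [0, 0, 0, 0, 0, 0, 0.0],
  ],
  grip_force=40,
)

```text
time_s: 2.7
position: [0.4077, 0.173, 0.0042]
tool_rot: [[-0.157, 0.988, 0.002], [0.988, 0.157, 0.0], [-0.0, 0.002, -1.0]]
ft_force: [-0.5, -1.6, 7.6]
grip_width: 0.0219
gripper_force: 39.9
```

>>> apply_moves(
  series=[
    [0, 0, -40, 0, 0, 0, 0],
    [0, 0, -50, 0, 0, 0, 0],
    [35, 20, -35, 0, 0, 0, 0],
    [35, 20, -35, 0, 0, 0, 0],
    [35, 20, -30, 0, 0, 0, 0],
    [34, 19, -25, 0, 0, 0, 0],
    [0, 0, 0, 0, 0, 0, 0],
    [0, 0, 0, 0, 0, 0, 0],
  ],
)

```text
time_s: 3.7
position: [0.4626, 0.3221, 0.2176]
tool_rot: [[-0.157, 0.988, -0.002], [0.988, 0.157, -0.001], [-0.001, -0.002, -1.0]]
ft_force: [-0.6, -0.8, -0.4]
grip_width: 0.022
gripper_force: 39.5
```

```bash
python3 - <<'E'
from h import *
d=cam('wrist'); save(d,'w2'); np.save('w2.npy',d,allow_pickle=True); s=telemetry.observe(); print(s['position'],s['time_s'],s['grip_width'])
E
```

```text
[0.46259109 0.32179374 0.21755418] 3.75 0.021767623451044885
```

View pics/w2.png

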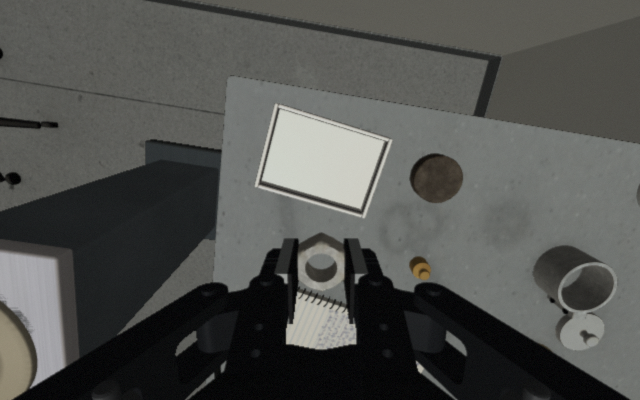

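The nut is held level at (322,262). The tub's corners are near (275,105), (392,140), (365,217) and (256,187). The disc is at (436,178) and the small weight at (421,268).

```bash
cat >> w.py <<'E'
def seg(d,near,zlo,zhi,ztop,box=90):
    P=cloud(d); m=(P[...,2]>zlo)&(P[...,2]<zhi)
    u,v=near; b=np.zeros_like(m); b[max(0,v-box):v+box,max(0,u-box):u+box]=1
    k=comp(m&b,near); q=foot(d,k,ztop).astype(np.float32)
    print(near,'circ',np.round(cv2.minEnclosingCircle(q)[0],1),round(cv2.minEnclosingCircle(q)[1],1),'rect',[np.round(x,1) for x in cv2.minAreaRect(q)],k.sum()); return q
E
python3 - <<'E'
from w import *
d=np.load('w2.npy',allow_pickle=True).item()
for z in (.015,.02): seg(d,(324,160),z,.05,.026)
seg(d,(436,178),.013,.05,.02,40)
seg(d,(421,268),.013,.05,.029,20)
P=cloud(d); print('floor',P[140:175,310:340,2].mean(), 'table',P[200:210,400:420,2].mean())
E
```

```text
(324, 160) circ [461.  336.9] 77.7 rect [array([461. , 336.8]), array([ 91.9, 127.5]), np.float64(82.3)] 2030
(324, 160) circ [461.  336.9] 77.7 rect [array([461. , 336.8]), array([ 91.7, 127.5]), np.float64(82.3)] 1880
(436, 178) circ [589.6 338.5] 27.8 rect [array([589.5, 338.4]), array([52.5, 54.8]), np.float64(57.0)] 1890
(421, 268) circ [596.  230.8] 13.0 rect [array([595.5, 231.5]), array([22.1, 23.7]), np.float64(79.2)] 283
floor 0.006829470970284272 table -0.00031847936059008317
```

>>> apply_moves(
  series=[
    [23, -26, 0, 0, 0, -10.5, 0],
    [0, 0, 20, 0, 0, -10.5, 0],
    [0, 0, 20, 0, 0, -10.5, 0],
    [0, 0, 30, 0, 0, -10.5, 0],
    [0, 0, 30, 0, 0, -10.5, 0],
    [0, 0, 30, 0, 0, -10.5, 0],
    [0, 0, 30, 0, 0, -10.5, 0],
    [0, 0, 30, 0, 0, 0, 0],
    [0, 0, 13, 0, 0, 0, 0],
    [0, 0, 5, 0, 0, 0, 0],
    [0, 0, 0, 0, 0, 0, 0],
    [0, 0, 0, 0, 0, 0, 0],
  ],
)

```text
time_s: 5.25
position: [0.4344, 0.3415, 0.0112]
tool_rot: [[-0.991, 0.131, 0.001], [0.131, 0.991, 0.001], [-0.001, 0.001, -1.0]]
ft_force: [0.4, -0.0, -0.8]
grip_width: 0.0223
gripper_force: 39.5
```

>>> apply_moves(
  series=[
    [0, 0, 2, 0, 0, 0, 0],
    [0, 0, 0, 0, 0, 0, 0.45],
    [0, 0, 0, 0, 0, 0, 0.45],
    [0, 0, 0, 0, 0, 0, 0.45],
    [0, 0, -30, 0, 0, 0, 0.45],
    [0, 0, -40, 0, 0, 0, 0.45],
    [-8, -45, -40, 0, 0, 0, 0.45],
    [-14, -75, -25, 0, 0, 0, 0.6],
    [-14, -60, -5, 0, 0, 0, 0.6],
    [-14, -60, 0, 0, 0, 0, 0.6],
    [-14, -60, 0, 0, 0, 0, 0.6],
    [-14, -60, 0, 0, 0, 0, 0.6],
  ],
)

```text
time_s: 6.75
position: [0.4634, -0.0109, 0.143]
tool_rot: [[-0.991, 0.13, 0.001], [0.13, 0.991, -0.0], [-0.001, -0.0, -1.0]]
ft_force: [1.5, 0.5, -0.7]
grip_width: 0.0514
gripper_force: 0.0
```

>>> apply_moves(
  series=[
    [0, -50, 0, 0, 0, 0, 0.6],
    [0, -22, 0, 0, 0, 0, 0.6],
    [0, 0, 0, 0, 0, 0, 0.6],
    [0, 0, 0, 0, 0, 0, 0.6],
  ],
)

```text
time_s: 7.25
position: [0.454, -0.0796, 0.1428]
tool_rot: [[-0.991, 0.13, -0.0], [0.13, 0.991, 0.0], [0.0, 0.0, -1.0]]
ft_force: [-0.5, 0.3, 0.6]
grip_width: 0.0515
gripper_force: 0.0
```

```bash
python3 - <<'E'
from w import *
s=telemetry.observe();print(s['position'],s['tool_rot'].round(3)[:,1],s['time_s'])
d=cam('wrist'); save(d,'w3'); np.save('w3.npy',d,allow_pickle=True)
u,v=pix(d,np.array([.456,-.086,.009])); print(u,v)
P=cloud(d); print(P[int(v)-30:int(v)+30,int(u)-30:int(u)+30,2].max())
q=seg(d,(int(u),int(v)),.005,.03,.009,60)
d2=cam('scene'); save(d2,'s3'); F=d2['frame']; cv2.imwrite('pics/tubcrop.png',cv2.resize(F[140:220,140:240],None,fx=4,fy=4)[...,::-1])
E
```

```text
[ 0.45396327 -0.07961785  0.14277891] [0.13  0.991 0.   ] 7.25
312.9038269590316 191.88916221392944
0.2856341290068588
(312, 191) circ [454.8 -87.5] 16.9 rect [array([454.7, -87.6]), array([32.7, 32.7]), np.float64(82.5)] 787
```

View pics/w3.png

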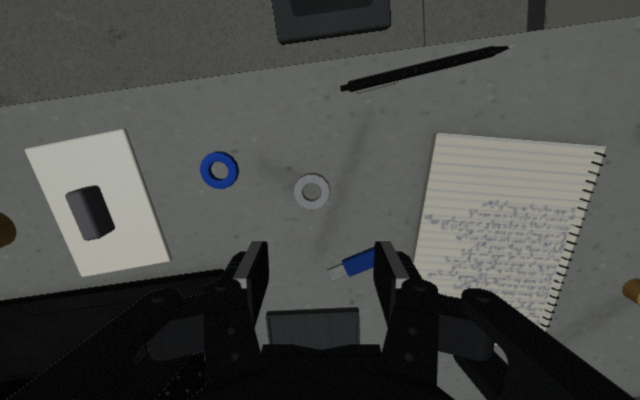

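View pics/tubcrop.png

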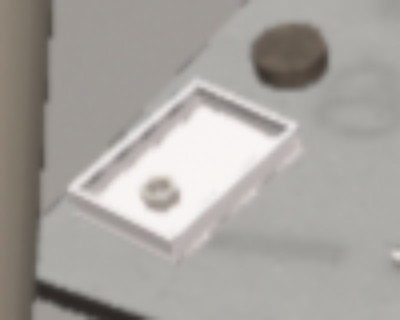

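The nut lies flat in the tub at (160,192) of the crop. The steel ring is at (312,191), the blue one at (219,170), and the lid with its bar is at (98,203).

>>> apply_moves(
  series=[
    [-2, -8, 40, 0, 0, 0, 0.6],
    [0, 0, 45, 0, 0, 0, 0.6],
    [0, 0, 35, 0, 0, 0, 0.6],
    [0, 0, 15, 0, 0, 0, 0.6],
    [0, 0, 5, 0, 0, 0, 0.6],
    [0, 0, 0, 0, 0, 0, 0.2],
    [0, 0, 0, 0, 0, 0, 0.0],
    [0, 0, 0, 0, 0, 0, 0.0],
    [0, 0, 0, 0, 0, 0, 0.0],
    [0, 0, -40, 0, 0, 0, 0.0],
    [0, 0, -50, 0, 0, 0, 0.0],
    [0, 0, -50, 0, 0, 0, 0.0],
  ],
)

```text
time_s: 8.85
position: [0.4547, -0.0885, 0.1444]
tool_rot: [[-0.991, 0.131, -0.0], [0.131, 0.991, -0.0], [0.0, -0.0, -1.0]]
ft_force: [0.8, -0.0, -0.6]
grip_width: 0.0311
gripper_force: 39.8
```

```bash
python3 - <<'E'
from w import *
d=np.load('w3.npy',allow_pickle=True).item()
F=d['frame'].astype(int)
b=np.zeros((400,640),bool); b[120:285,15:185]=1
k=comp((F.min(-1)>130)&b,(98,203)); q=foot(d,k,.011).astype(np.float32); print('lid',cv2.minAreaRect(q))
P=cloud(d); b2=np.zeros_like(b); b2[170:250,55:125]=1
k=comp((P[...,2]>.03)&b2,(91,212)); q=foot(d,k,.035).astype(np.float32); print('bar',cv2.minAreaRect(q),P[k][:,2].max())
print(telemetry.observe()['position'],telemetry.observe()['grip_width'])
E
```

```text
lid ((444.9137878417969, -280.40521240234375), (126.27869415283203, 89.91885375976562), 3.4005489349365234)
bar ((444.0741882324219, -277.88446044921875), (44.1751708984375, 20.02227783203125), 4.1150126457214355) 0.2856341290068588
[ 0.45465337 -0.0885011   0.14444723] 0.03105462450994244
```

>>> apply_moves(
  series=[
    [2, 30, 0, 0, 0, 0, 0],
    [3, 55, 0, 0, 0, 0, 0],
    [3, 60, 0, 0, 0, 0, 0],
    [3, 60, 0, 0, 0, 0, 0],
    [3, 60, 0, 0, 0, 0, 0],
    [3, 60, 0, 0, 0, 0, 0],
    [3, 55, 0, 0, 0, 0, 0],
    [2, 42, 0, 0, 0, 0, 0],
    [0, 0, 40, 0, 0, 0, 0],
    [0, 0, 40, 0, 0, 0, 0],
    [0, 0, 20, 0, 0, 0, 0],
    [0, 0, 0, 0, 0, 0, 0],
  ],
)

```text
time_s: 10.35
position: [0.4875, 0.3323, 0.0416]
tool_rot: [[-0.991, 0.131, -0.003], [0.131, 0.991, -0.001], [0.003, -0.002, -1.0]]
ft_force: [0.1, 0.1, -0.1]
grip_width: 0.0311
gripper_force: 39.8
```

>>> apply_moves(
  series=[
    [0, 0, 22, 0, 0, 0, 0],
    [0, 0, 11, 0, 0, 0, 0],
    [0, 0, 0, 0, 0, 0, 0.5],
    [0, 0, 0, 0, 0, 0, 0.5],
    [0, 0, 0, 0, 0, 0, 0.5],
    [0, 0, -30, 0, 0, 0, 0.5],
    [0, 0, -50, 0, 0, 0, 0.5],
    [-2, -30, -40, 0, 0, 0, 0.5],
    [-4, -57, -20, 0, 0, 0, 0.5],
    [-4, -62, -5, 0, 0, 0, 0.5],
    [-4, -62, 0, 0, 0, 0, 0.5],
    [-4, -62, 0, 0, 0, 0, 0.5],
  ],
)

```text
time_s: 11.85
position: [0.4702, 0.0579, 0.1555]
tool_rot: [[-0.991, 0.13, 0.002], [0.13, 0.991, -0.0], [-0.002, -0.0, -1.0]]
ft_force: [1.7, -0.5, -0.1]
grip_width: 0.0429
gripper_force: 0.0
```

>>> apply_moves(
  series=[
    [-4, -62, 0, 0, 0, 0, 0.5],
    [-4, -62, 0, 0, 0, 0, 0.5],
    [-4, -62, 0, 0, 0, 0, 0.5],
    [-4, -62, 0, 0, 0, 0, 0.5],
    [-3, -60, 0, 0, 0, 0, 0.5],
    [-1, -31, 0, 0, 0, -10.5, 0.5],
    [0, 0, 0, 0, 0, 0, 0.5],
    [0, 0, 0, 0, 0, 0, 0.5],
  ],
)

```text
time_s: 12.85
position: [0.446, -0.2781, 0.155]
tool_rot: [[-0.999, -0.05, -0.0], [-0.05, 0.999, 0.0], [-0.0, 0.0, -1.0]]
ft_force: [0.2, 0.2, -0.0]
grip_width: 0.0428
gripper_force: 0.0
```

```bash
cat >> w.py <<'E'
def delta(s,t):
    return ((np.array(t)-s['position']*1000)@s['tool_rot']).round(1)
E
python3 - <<'E'
from w import *
s=telemetry.observe();print(s['position'],s['tool_rot'].round(3)[:,1],s['time_s'])
d=cam('wrist'); np.save('w4.npy',d,allow_pickle=True); F=d['frame'].astype(int)
save(d,'w4')
u,v=[int(x) for x in pix(d,np.array([.4445,-.280,.011]))]; print(u,v)
b=np.zeros((400,640),bool); b[max(0,v-130):v+130,u-140:u+140]=1
k=comp((F.min(-1)>130)&b,(u,v)); q=foot(d,k,.011).astype(np.float32); print('lid',cv2.minAreaRect(q))
P=cloud(d); b2=np.zeros_like(b); b2[v-45:v+60,u-60:u+60]=1
k=comp((P[...,2]>.031)&(P[...,2]<.045)&b2,(u,v)); q=foot(d,k,.035).astype(np.float32); r=cv2.minAreaRect(q);print('bar',r)
print(delta(s,(*r[0],14)))
d=cam('scene'); cv2.imwrite('pics/tub2.png',cv2.resize(d['frame'][140:220,140:240],None,fx=4,fy=4)[...,::-1])
E
```

```text
[ 0.44597534 -0.27813628  0.15497471] [-0.05   0.999  0.   ] 12.85
317 184
lid ((444.84954833984375, -280.7161560058594), (127.15384674072266, 91.0125732421875), 3.3636248111724854)
bar ((443.8534851074219, -280.4747619628906), (43.491085052490234, 15.7724609375), 2.8971338272094727)
[  2.2  -2.3 141. ]
```

View pics/tub2.png

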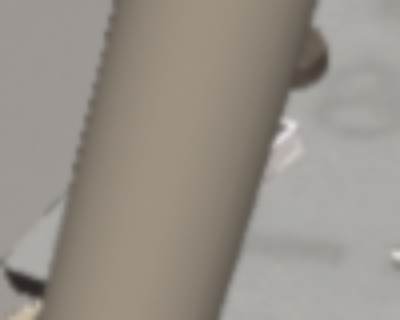

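The arm hides the tub in this crop, so I'll check it on the way there with the lid.

>>> apply_moves(
  series=[
    [1, -3, 40, 0, 0, 0, 0.5],
    [0, 0, 50, 0, 0, 0, 0.5],
    [0, 0, 35, 0, 0, 0, 0.5],
    [0, 0, 15, 0, 0, 0, 0.5],
    [0, 0, 0, 0, 0, 0, 0.2],
    [0, 0, 0, 0, 0, 0, 0.0],
    [0, 0, 0, 0, 0, 0, 0.0],
    [0, 0, 0, 0, 0, 0, 0.0],
    [0, 0, -30, 0, 0, 0, 0.0],
    [0, 0, -50, 0, 0, 0, 0.0],
    [0, 0, -50, 0, 0, 0, 0.0],
    [0, 30, -20, 0, 0, 0, 0.0],
  ],
  grip_force=60,
)

```text
time_s: 14.45
position: [0.4443, -0.2535, 0.1678]
tool_rot: [[-0.999, -0.05, 0.004], [-0.05, 0.999, -0.004], [-0.004, -0.004, -1.0]]
ft_force: [0.9, -0.1, -2.2]
grip_width: 0.0148
gripper_force: 60.8
```

>>> apply_moves(
  series=[
    [0, 50, 0, 0, 0, 0, 0],
    [0, 60, 0, 0, 0, 0, 0],
    [0, 40, 0, 0, 0, 0, 0],
    [0, 20, 0, 0, 0, 0, 0],
    [0, 0, 0, 0, 0, 0, 0],
  ],
)

```text
time_s: 15.08
position: [0.4345, -0.0813, 0.1651]
tool_rot: [[-0.999, -0.054, 0.0], [-0.054, 0.999, -0.0], [-0.0, -0.0, -1.0]]
ft_force: [0.1, -0.2, -0.8]
grip_width: 0.0146
gripper_force: 60.8
```

```bash
python3 - <<'E'
from w import *
s=telemetry.observe();print(s['position'],s['grip_width'],s['time_s'])
d=cam('scene'); a=cv2.resize(d['frame'][140:220,140:240],None,fx=4,fy=4)
d=cam('wrist'); 
cv2.imwrite('pics/tub3.png',np.hstack([a,cv2.resize(d['frame'],(400,320))])[...,::-1])
E
```

```text
[ 0.43448623 -0.08132088  0.16514933] 0.014577757802612997 15.075
```

View pics/tub3.png

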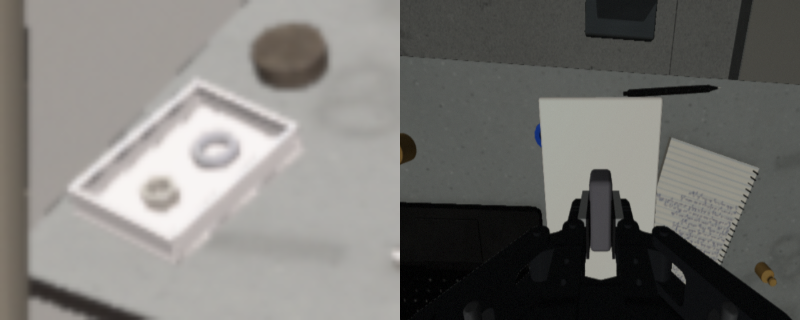

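Nut and ring both lie flat in the tub, at (160,192) and (215,150) of the crop. The lid is held square in the gripper, with its far edge at row 98.

```bash
python3 - <<'E'
from w import *
s=telemetry.observe(); d=cam('wrist'); P=cloud(d); F=d['frame'].astype(int)
m=(F.min(-1)>120); b=np.zeros_like(m); b[100:250,200:420]=1
# plate on right half occluded by notebook no: use depth
z=P[140:170,240:400,2]; zt=np.median(z); print('plate z',zt,'tcp',s['position'][2])
k=comp((abs(P[...,2]-zt)<.006)&b,(310,180))
v,u=np.nonzero(k); 
def edge(rows,side):
    pu=[u[v==r].min()-.5 if side<0 else u[v==r].max()+.5 for r in rows]; return onz(d,np.array(pu),np.array(rows),zt)
pl=onz(d,u,v,zt)
T=lambda p:(p-s['position'])@s['tool_rot']*1000
for nm,e in [('L',edge(range(140,220,8),-1)),('R',edge(range(140,220,8),1))]:
    t=T(e); print(nm,np.polyfit(t[:,0],t[:,1],1))
cols=range(260,370,10); pv=[v[u==c].min()-.5 for c in cols]; t=T(onz(d,np.array(cols),np.array(pv),zt)); print('far',np.polyfit(t[:,1],t[:,0],1))
X=T(P[150:230:5,240:270:3].reshape(-1,3)); print('tilt',np.linalg.lstsq(np.c_[X[:,:2],np.ones(len(X))],X[:,2],rcond=None)[0])
E
```

```text
plate z 0.160338477316727 tcp 0.1650176926947728
L [-2.80668185e-03 -4.43959364e+01]
R [-3.20594503e-03  4.62912720e+01]
far [3.14130352e-04 6.45835913e+01]
tilt [-0.00935036 -0.0054891   4.82989469]
```

>>> apply_moves(
  series=[
    [-3, 25, 0, 0, 0, 0, 0],
    [-5, 45, 0, 0, 0, 0, 0],
    [-7, 55, 0, 0, 0, 0, 0],
    [-7, 60, 0, 0, 0, 0, 0],
    [-7, 60, 0, 0, 0, 0, 0],
    [-7, 60, 0, 0, 0, 0, 0],
    [-7, 55, 0, 0, 0, 0, 0],
    [-5, 35, 0, 0, 0, 0, 0],
    [-2, 20, 0, 0, 0, 5.4, 0],
    [0, 0, 0, 0, 0, 5.4, 0],
    [0, 0, 30, 0, 0, 0, 0],
    [0, 0, 0, 0, 0, 0, 0],
  ],
)

```text
time_s: 16.73
position: [0.4627, 0.3336, 0.133]
tool_rot: [[-0.991, 0.137, -0.004], [0.137, 0.991, -0.002], [0.004, -0.002, -1.0]]
ft_force: [1.3, -0.5, -0.3]
grip_width: 0.0148
gripper_force: 60.7
```

```bash
python3 - <<'E'
from w import *
s=telemetry.observe(); print(s['position'],s['tool_rot'].round(4),s['time_s'])
print(delta(s,(461.5,335.8,37)))
E
```

```text
[0.46272972 0.33364184 0.13297986] [[-0.9906  0.1369 -0.0041]
 [ 0.1369  0.9906 -0.0019]
 [ 0.0038 -0.0025 -1.    ]] 16.725
[ 1.1  2.2 96. ]
```

>>> apply_moves(
  series=[
    [1, 2, 40, 0, 0, 0, 0],
    [0, 0, 35, 0, 0, 0, 0],
    [0, 0, 12, 0, 0, 0, 0],
    [0, 0, 0, 0, 0, 0, 0],
    [0, 0, 0, 0, 0, 0, 0],
  ],
)

```text
time_s: 17.35
position: [0.4631, 0.3372, 0.0493]
tool_rot: [[-0.991, 0.136, 0.002], [0.136, 0.991, 0.001], [-0.002, 0.001, -1.0]]
ft_force: [-0.0, 0.5, -1.6]
grip_width: 0.0147
gripper_force: 60.7
```

```bash
python3 - <<'E'
from w import *
s=telemetry.observe(); print(s['position'],s['ft_force'],s['tool_rot'][:,1].round(4))
d=cam('wrist'); P=cloud(d); save(d,'w6')
print(delta(s,(461.5,335.8,35.7)))
E
```

```text
[0.46313265 0.33715141 0.0493244 ] [-0.02395564  0.5206422  -1.55649627] [0.1358 0.9907 0.0014]
[ 1.5 -1.6 13.6]
```

View pics/w6.png

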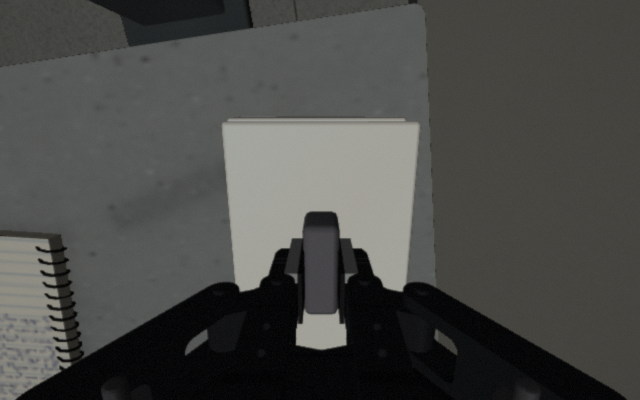

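The lid sits square over the tub, its plate edge just ahead of the tub rim at row 119. I'll shift it about 1.5 mm and lower it.

>>> apply_moves(
  series=[
    [1.5, -1.5, 4, 0, 0, 0, 0],
    [0, 0, 4, 0, 0, 0, 0],
    [0, 0, 3, 0, 0, 0, 0],
    [0, 0, 2, 0, 0, 0, 0],
    [0, 0, 0, 0, 0, 0, 0],
  ],
)

```text
time_s: 18.02
position: [0.4604, 0.3356, 0.0359]
tool_rot: [[-0.991, 0.136, 0.0], [0.136, 0.991, -0.0], [-0.0, 0.0, -1.0]]
ft_force: [-3.6, -1.9, 10.4]
grip_width: 0.0148
gripper_force: 62.4
```

>>> apply_moves(
  series=[
    [0, 0, 0, 0, 0, 0, 0.5],
    [0, 0, 0, 0, 0, 0, 0.5],
    [0, 0, 0, 0, 0, 0, 0.5],
    [0, 0, -30, 0, 0, 0, 0.5],
    [0, 0, -50, 0, 0, 0, 0.8],
    [-27, 4, -50, 0, 0, 0, 0.95],
    [-50, 8, -30, 0, 0, 0, 0.95],
    [-50, 8, 0, 0, 0, 0, 0.95],
    [0, 0, 0, 0, 0, 0, 0.95],
    [0, 0, 0, 0, 0, 0, 0.95],
  ],
)

```text
time_s: 19.27
position: [0.5885, 0.3382, 0.1941]
tool_rot: [[-0.991, 0.136, -0.001], [0.136, 0.991, -0.0], [0.001, -0.001, -1.0]]
ft_force: [-0.6, -0.9, -0.2]
grip_width: 0.0813
gripper_force: 0.0
```

```bash
python3 - <<'E'
from w import *
s=telemetry.observe(); print(s['position'],s['tool_rot'][:,1].round(4),s['grip_width'],s['time_s'])
d=cam('wrist'); save(d,'w7'); np.save('w7.npy',d,allow_pickle=True)
u,v=[int(x) for x in pix(d,np.array([.461,.3368,.031]))]; print(u,v)
try: seg(d,(u,v),.022,.0345,.031,130)
except Exception as e: print(e)
P=cloud(d); print('plate z', [np.median(P[v+a-3:v+a+3,u+b-3:u+b+3,2]).round(4) for a,b in((0,30),(0,-30),(30,30),(30,-30),(-30,30),(-30,-30))])
u,v=[int(x) for x in pix(d,np.array([.5895,.3384,.02]))]; print(u,v)
q=seg(d,(u,v),.012,.03,.02,60)
c=cv2.minEnclosingCircle(q)[0]; print(delta(s,(*c,8)))
E
```

```text
[0.58853695 0.33815854 0.19413296] [ 1.357e-01  9.908e-01 -6.000e-04] 0.0812529707121262 19.275
298 42
(298, 42) circ [475.6 334. ] 65.9 rect [array([476.2, 334.4]), array([91.5, 96.9]), np.float64(82.2)] 10763
plate z [np.float64(0.031), np.float64(0.0315), np.float64(0.0311), np.float64(0.0312), np.float64(0.0313), np.float64(0.0312)]
320 180
(320, 180) circ [590.3 337.5] 27.3 rect [array([590.3, 337.6]), array([53.1, 53.2]), np.float64(36.9)] 2098
[ -2.1  -0.3 186.1]
```

The lid plate reads 0.031 m at six points, so it is level and seated. Next is the disc.

>>> apply_moves(
  series=[
    [-2, 0, 50, 0, 0, 0, 0.95],
    [0, 0, 55, 0, 0, 0, 0.95],
    [0, 0, 50, 0, 0, 0, 0.95],
    [0, 0, 27, 0, 0, 0, 0.95],
    [0, 0, 9, 0, 0, 0, 0.95],
    [0, 0, 0, 0, 0, 0, 0.6],
    [0, 0, 0, 0, 0, 0, 0.4],
    [0, 0, 0, 0, 0, 0, 0.3],
    [0, 0, 0, 0, 0, 0, 0.3],
    [0, 0, -30, 0, 0, 0, 0.3],
    [0, 0, -50, 0, 0, 0, 0.3],
    [0, 0, -50, 0, 0, 0, 0.3],
  ],
)

```text
time_s: 20.82
position: [0.5909, 0.3379, 0.1362]
tool_rot: [[-0.991, 0.136, 0.001], [0.136, 0.991, 0.0], [-0.001, 0.001, -1.0]]
ft_force: [0.2, 0.2, -0.7]
grip_width: 0.0495
gripper_force: 62.2
```

```bash
python3 - <<'E'
from w import *
s=telemetry.observe(); print(s['position'],s['grip_width'],s['gripper_force'],s['time_s'])
d=cam('scene'); F=d['frame'].astype(int); P=cloud(d)
m=near=(np.hypot(P[...,0]-.645,P[...,1]+.115)<.11)&(F.max(-1)<110)&(P[...,2]<.02)
a=cv2.resize(d['frame'][150:230,320:420],None,fx=5,fy=5); cv2.imwrite('pics/tray.png',a[...,::-1])
print(delta(s,(645,-115,200)))
E
```

```text
[0.59094929 0.33789594 0.13621846] 0.049491988885001885 62.22473349189386 20.825
[-115.1 -441.3  -63.9]
```

>>> apply_moves(
  series=[
    [-5, -20, -40, 0, 0, 0, 0.3],
    [-10, -45, -24, 0, 0, 0, 0.3],
    [-15, -55, 0, 0, 0, 0, 0.3],
    [-15, -60, 0, 0, 0, 0, 0.3],
    [-15, -60, 0, 0, 0, 0, 0.3],
    [-15, -60, 0, 0, 0, 0, 0.3],
    [-15, -60, 0, 0, 0, 0, 0.3],
    [-15, -50, 0, 0, 0, 0, 0.3],
    [-10, -31, 0, 0, 0, 0, 0.3],
    [0, 0, 0, 0, 0, 0, 0.3],
    [0, 0, 0, 0, 0, 0, 0.3],
  ],
)

```text
time_s: 22.25
position: [0.645, -0.1139, 0.1982]
tool_rot: [[-0.991, 0.135, 0.001], [0.135, 0.991, 0.0], [-0.0, 0.0, -1.0]]
ft_force: [-0.1, 0.1, -0.9]
grip_width: 0.0492
gripper_force: 62.3
```

```bash
python3 - <<'E'
from w import *
s=telemetry.observe(); print(s['position'],s['tool_rot'][:,1].round(3),s['grip_width'],s['time_s'])
d=cam('wrist'); save(d,'w8'); np.save('w8.npy',d,allow_pickle=True)
E
```

```text
[ 0.64500353 -0.11387996  0.1981891 ] [0.135 0.991 0.   ] 0.04915730764339427 22.25
```

View pics/w8.png

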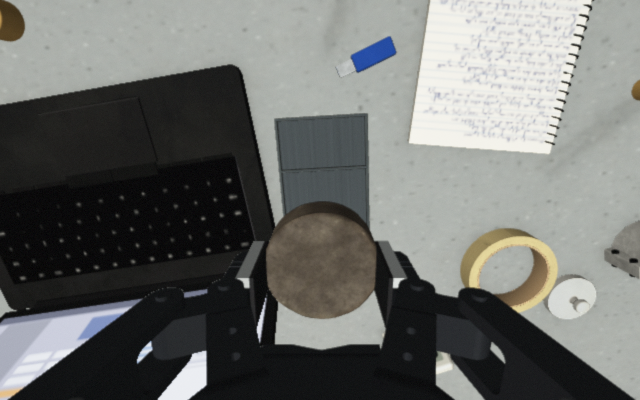

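The tray is seen past the held disc: its near edge runs from (276,120) to (368,114) and the rib is at row 169. So the narrow bay is at the base's -x side and the wide one is under the disc. The laptop is close by on the left.

```bash
python3 - <<'E'
from w import *
d=np.load('w8.npy',allow_pickle=True).item(); s=telemetry.observe()
F=d['frame'].astype(int); P=cloud(d); g=F.max(-1)
print(F[140,320],F[150,270],F[150,385],F[160,250], [g[r,320] for r in range(160,180)])
def edges(rows,c0,c1): 
    o=[]
    for r in rows:
        x=np.diff(g[r,c0:c1].astype(float)); o.append(c0+abs(x).argmax()+.5)
    return np.array(o)
rows=np.arange(128,205,6)
W=lambda u,v,z:onz(d,np.array(u),np.array(v),z)[:,:2]*1000
for z in (.009,):
    L=W(edges(rows,272,292),rows,z); R=W(edges(rows,358,380),rows,z)
    cols=np.arange(290,360,8)
    def ve(r0,r1): return np.array([r0+abs(np.diff(g[r0:r1,c].astype(float))).argmax()+.5 for c in cols])
    N=W(cols,ve(105,128),z); B=W(cols,ve(162,178),z)
    for n,e in zip('LRNB',(L,R,N,B)):
        l=cv2.fitLine(e.astype(np.float32),cv2.DIST_HUBER,0,.01,.01).ravel(); print(n,l[2:].round(1),np.degrees(np.arctan2(l[1],l[0])).round(1))
for x in range(600,781,20):
    row=[]
    for y in range(-240,-20,20):
        m=(abs(P[...,0]-x/1e3)<.01)&(abs(P[...,1]-y/1e3)<.01)&(P[...,2]<.16)
        row.append(int(P[m][:,2].max()*1000) if m.any() else -1)
    print(x,row)
c=cam('scene');Pc=cloud(c); m=(Pc[...,0]>.55)&(Pc[...,0]<.9)&(Pc[...,1]<-.13)&(Pc[...,1]>-.25)&(Pc[...,2]>.04)&(Pc[...,2]<.25)
for x in range(600,860,20): 
    mm=m&(abs(Pc[...,0]-x/1e3)<.01); print(x,mm.sum(), Pc[mm][:,1].max().round(3) if mm.any() else '', Pc[mm][:,2].max().round(3) if mm.any() else '')
E
```

```text
[78 86 88] [170 174 169] [174 179 173] [30 30 28] [np.int64(84), np.int64(84), np.int64(87), np.int64(85), np.int64(85), np.int64(86), np.int64(85), np.int64(71), np.int64(68), np.int64(80), np.int64(82), np.int64(86), np.int64(86), np.int64(87), np.int64(84), np.int64(86), np.int64(86), np.int64(85), np.int64(84), np.int64(88)]
L [ 629.9 -156.7] -4.7
R [645.3 -61.7] -4.4
N [ 582.3 -103. ] 85.7
B [ 635.5 -110.2] 84.9
600 [18, 18, 18, 18, 10, 7, 6, 6, 6, 10, 2]
620 [19, 19, 19, 18, 10, 6, 6, 6, 6, 10, 1]
640 [19, 19, 19, 18, 10, 10, 11, 10, 11, 10, 1]
660 [19, 19, 19, 18, 10, 5, 6, 6, 6, 10, 1]
680 [20, 19, 19, 17, 9, 5, 5, 5, 6, 10, 1]
700 [19, 19, 19, 17, 0, -1, -1, -1, 5, 10, 1]
720 [18, 19, 18, -1, -1, -1, -1, -1, -1, 1, 1]
740 [23, 15, -1, 53, -1, -1, -1, -1, -1, 0, 1]
760 [131, 130, -1, 112, -1, -1, -1, -1, -1, -1, -1]
780 [149, 146, -1, 105, -1, -1, -1, -1, -1, -1, -1]
600 0  
620 79 -0.13 0.25
640 81 -0.13 0.25
660 1 -0.149 0.22
680 0  
700 0  
720 0  
740 118 -0.174 0.073
760 813 -0.172 0.152
780 845 -0.171 0.23
800 295 -0.171 0.23
820 0  
840 0
```

>>> apply_moves(
  series=[
    [-31, 9, 20, 0, 0, 0, 0.3],
    [0, 0, 50, 0, 0, 0, 0.3],
    [0, 0, 50, 0, 0, 0, 0.3],
    [0, 0, 40, 0, 0, 0, 0.3],
    [0, 0, 20, 0, 0, 0, 0.3],
    [0, 0, 5, 0, 0, 0, 0.3],
    [0, 0, 0, 0, 0, 0, 0.3],
    [0, 0, 0, 0, 0, 0, 0.3],
  ],
)

```text
time_s: 23.35
position: [0.6777, -0.1099, 0.0142]
tool_rot: [[-0.991, 0.135, 0.002], [0.135, 0.991, -0.001], [-0.002, -0.0, -1.0]]
ft_force: [1.0, -0.6, -0.7]
grip_width: 0.0495
gripper_force: 62.2
```

>>> apply_moves(
  series=[
    [0, 0, 3, 0, 0, 0, 0.3],
    [0, 0, 2, 0, 0, 0, 0.3],
    [0, 0, 0, 0, 0, 0, 0.3],
    [0, 0, 0, 0, 0, 0, 0.3],
  ],
)

```text
time_s: 23.85
position: [0.6774, -0.11, 0.0101]
tool_rot: [[-0.991, 0.136, 0.002], [0.136, 0.991, -0.001], [-0.002, -0.0, -1.0]]
ft_force: [-4.5, 1.9, 11.8]
grip_width: 0.049
gripper_force: 63.9
```

>>> apply_moves(
  series=[
    [0, 0, 0, 0, 0, 0, 0.72],
    [0, 0, 0, 0, 0, 0, 0.72],
    [0, 0, 0, 0, 0, 0, 0.72],
    [0, 0, -30, 0, 0, 0, 0.72],
    [0, 0, -50, 0, 0, 0, 0.72],
    [0, 0, -50, 0, 0, 0, 0.72],
    [26, -45, -10, 0, 0, 0, 0.72],
    [27, -45, 0, 0, 0, 0, 0.72],
    [27, -45, 0, 0, 0, 0, 0.72],
    [27, -45, 0, 0, 0, 0, 0.72],
    [27, -45, 0, 0, 0, 0, 0.72],
    [27, -45, 0, 0, 0, 0, 0.72],
  ],
)

```text
time_s: 25.35
position: [0.4797, -0.3568, 0.1478]
tool_rot: [[-0.991, 0.136, 0.0], [0.136, 0.991, -0.0], [-0.0, -0.0, -1.0]]
ft_force: [0.8, -0.4, 0.0]
grip_width: 0.0614
gripper_force: 0.0
```

>>> apply_moves(
  series=[
    [26, -43, 0, 0, 0, 0, 0.72],
    [0, 0, 0, 0, 0, 0, 0.72],
    [0, 0, 0, 0, 0, 0, 0.72],
  ],
)

```text
time_s: 25.72
position: [0.4495, -0.3943, 0.1477]
tool_rot: [[-0.991, 0.136, 0.0], [0.136, 0.991, 0.0], [0.0, 0.0, -1.0]]
ft_force: [0.3, -0.5, -0.3]
grip_width: 0.0616
gripper_force: 0.0
```

```bash
python3 - <<'E'
from w import *
s=telemetry.observe(); print(s['position'],s['tool_rot'][:,1].round(3),s['time_s'])
d=cam('wrist'); np.save('w9.npy',d,allow_pickle=True); save(d,'w9')
u,v=[int(x) for x in pix(d,np.array([.452,-.396,.02]))]; print(u,v)
P=cloud(d)
seg(d,(u,v),.008,.06,.02,60)
q=seg(d,(u,v),.033,.06,.04,60); c=cv2.minEnclosingCircle(q)[0]; print(delta(s,(*c,3)))
E
```

```text
[ 0.44951135 -0.39427708  0.14767766] [0.136 0.991 0.   ] 25.725
317 193
(317, 193) circ [ 453.1 -394.4] 19.5 rect [array([ 453.1, -394.3]), array([35.7, 38.7]), np.float64(82.2)] 1369
(317, 193) circ [ 452.7 -394.2] 10.3 rect [array([ 453. , -394.3]), array([19.9, 19.8]), np.float64(82.2)] 471
[ -3.2   0.4 144.7]
```

View pics/w9.png

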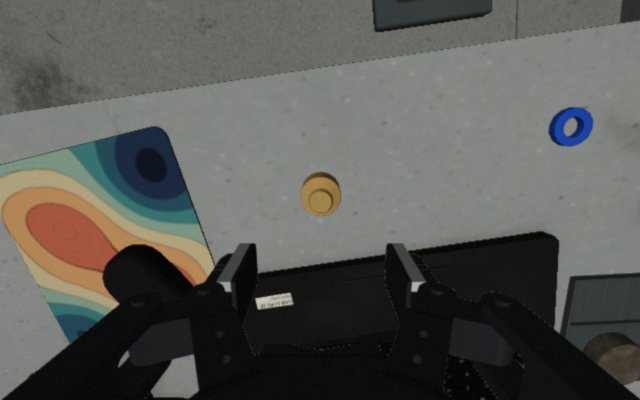

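The larger weight stands at (320,194), clear of the laptop below it. The blue decoy ring is at (572,126).

>>> apply_moves(
  series=[
    [-3, 0.5, 50, 0, 0, 0, 0.72],
    [0, 0, 50, 0, 0, 0, 0.72],
    [0, 0, 35, 0, 0, 0, 0.72],
    [0, 0, 10, 0, 0, 0, 0.72],
    [0, 0, 0, 0, 0, 0, 0.4],
    [0, 0, 0, 0, 0, 0, 0.1],
    [0, 0, 0, 0, 0, 0, 0.1],
    [0, 0, 0, 0, 0, 0, 0.1],
    [0, 0, 0, 0, 0, 0, 0.1],
    [0, 0, -30, 0, 0, 0, 0.1],
    [0, 0, -50, 0, 0, 0, 0.1],
    [0, 0, -50, 0, 0, 0, 0.1],
  ],
)

```text
time_s: 27.28
position: [0.4521, -0.3943, 0.1345]
tool_rot: [[-0.991, 0.136, -0.0], [0.136, 0.991, 0.0], [0.0, 0.0, -1.0]]
ft_force: [-0.1, -0.7, -2.3]
grip_width: 0.0333
gripper_force: 60.4
```

>>> apply_moves(
  series=[
    [-12, 26, 0, 0, 0, 0, 0.1],
    [-17, 45, 0, 0, 0, 0, 0.1],
    [-19, 52, 0, 0, 0, 0, 0.1],
    [-19, 52, 0, 0, 0, 0, 0.1],
    [-19, 52, 0, 0, 0, 0, 0.1],
    [-18, 47, 0, 0, 0, 0, 0.1],
    [-13, 32, 0, 0, 0, 0, 0.1],
    [0, 0, 0, 0, 0, 0, 0.1],
    [0, 0, 0, 0, 0, 0, 0.1],
  ],
)

```text
time_s: 28.4
position: [0.6095, -0.1077, 0.1329]
tool_rot: [[-0.991, 0.136, -0.0], [0.136, 0.991, -0.0], [0.0, -0.0, -1.0]]
ft_force: [-0.7, -0.1, -1.5]
grip_width: 0.0336
gripper_force: 60.4
```

```bash
python3 - <<'E'
from w import *
s=telemetry.observe(); print(s['position'],s['tool_rot'][:,1].round(3),s['grip_width'],s['gripper_force'],s['time_s'],delta(s,(610.6,-107.1,13)))
d=cam('wrist'); np.save('w10.npy',d,allow_pickle=True); save(d,'w10')
d=cam('scene'); cv2.imwrite('pics/s10.png',d['frame'][100:300,140:480][...,::-1])
E
```

```text
[ 0.60945769 -0.10769111  0.13286792] [ 0.136  0.991 -0.   ] 0.03360815642038333 60.3987180464901 28.4 [ -1.1   0.8 119.9]
```

View pics/w10.png

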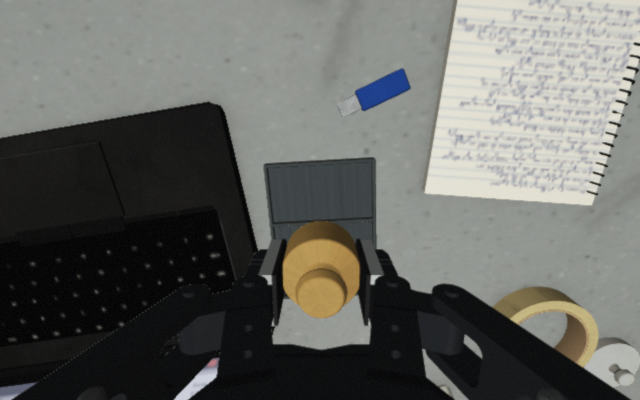

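The weight is held upright, with the narrow bay showing above it between rows 160 and 220.

>>> apply_moves(
  series=[
    [-1, 1, 40, 0, 0, 0, 0.1],
    [0, 0, 45, 0, 0, 0, 0.1],
    [0, 0, 25, 0, 0, 0, 0.1],
    [0, 0, 10, 0, 0, 0, 0.1],
    [0, 0, 0, 0, 0, 0, 0.1],
    [0, 0, 0, 0, 0, 0, 0.1],
  ],
)

```text
time_s: 29.25
position: [0.6115, -0.1069, 0.0141]
tool_rot: [[-0.991, 0.136, 0.002], [0.136, 0.991, -0.001], [-0.002, -0.001, -1.0]]
ft_force: [-0.5, -0.1, -2.2]
grip_width: 0.0335
gripper_force: 60.4
```

>>> apply_moves(
  series=[
    [0, 0, 2, 0, 0, 0, 0.1],
    [0, 0, 2, 0, 0, 0, 0.1],
    [0, 0, 0, 0, 0, 0, 0.1],
    [0, 0, 0, 0, 0, 0, 0.1],
  ],
)

```text
time_s: 29.75
position: [0.611, -0.1064, 0.0088]
tool_rot: [[-0.991, 0.136, 0.0], [0.136, 0.991, -0.0], [-0.0, -0.0, -1.0]]
ft_force: [-0.4, -0.4, -2.7]
grip_width: 0.0335
gripper_force: 60.4
```

>>> apply_moves(
  series=[
    [0, 0, 1, 0, 0, 0, 0.1],
    [0, 0, 0, 0, 0, 0, 0.1],
    [0, 0, 0, 0, 0, 0, 0.1],
  ],
)

```text
time_s: 30.12
position: [0.6111, -0.1064, 0.0084]
tool_rot: [[-0.991, 0.136, 0.001], [0.136, 0.991, -0.0], [-0.001, -0.0, -1.0]]
ft_force: [-2.6, 0.8, 5.3]
grip_width: 0.0335
gripper_force: 61.1
```

Contact, so I'll release. Then I'll back off to a spot where both the scene and wrist cameras see everything.

>>> apply_moves(
  series=[
    [0, 0, 0, 0, 0, 0, 0.55],
    [0, 0, 0, 0, 0, 0, 0.55],
    [0, 0, 0, 0, 0, 0, 0.55],
    [0, 0, -20, 0, 0, 0, 0.55],
    [0, 0, -45, 0, 0, 0, 0.55],
    [0, 0, -60, 0, 0, 0, 0.55],
    [30, 0, -60, 0, 0, 0, 0.55],
    [30, 0, -20, 0, 0, 0, 0.55],
    [0, 0, 0, 0, 0, 0, 0.55],
    [0, 0, 0, 0, 0, 0, 0.55],
  ],
)

```text
time_s: 31.38
position: [0.5537, -0.0986, 0.2079]
tool_rot: [[-0.991, 0.136, -0.001], [0.136, 0.991, 0.0], [0.001, 0.0, -1.0]]
ft_force: [0.2, -0.7, 0.6]
grip_width: 0.0468
gripper_force: 0.0
```

```bash
python3 - <<'E'
from w import *
s=telemetry.observe(); print(s['position'],s['time_s'])
d=cam('wrist'); np.save('w11.npy',d,allow_pickle=True)
o=np.array([648,-110.1]); ex=np.array([.9968,-.080]); ey=np.array([.08,.9968])
for n,p,lo,hi,zt in (('big',(.611,-.106,.03),.02,.06,.024),('disc',(.677,-.110,.022),.014,.034,.024)):
    u,v=[int(x) for x in pix(d,np.array(p))]
    try:
        q=seg(d,(u,v),lo,hi,zt,45); c=np.array(cv2.minEnclosingCircle(q)[0])-o; print(n,c@ex,c@ey)
    except Exception as e: print(n,e)
    P=cloud(d); print('top z',np.percentile(P[v-8:v+9,u-8:u+9,2],[5,50,95]).round(4))
e=cam('scene'); a=cv2.resize(e['frame'][120:240,140:400],(780,360))
b=d['frame'][:240,120:600]; cv2.imwrite('pics/fin.png',np.vstack([a,np.pad(b,((0,0),(0,300),(0,0)))])[...,::-1])
E
```

```text
[ 0.55372877 -0.09860499  0.20792559] 31.375
(320, 230) circ [ 611.5 -105.7] 19.1 rect [array([ 611.4, -105.7]), array([34.5, 36.7]), np.float64(82.2)] 831
big -36.724066357421876 1.5041985791015566
top z [0.0297 0.0433 0.0449]
(324, 280) circ [ 674.3 -109.2] 29.2 rect [array([ 674.8, -108.5]), array([52.6, 57.4]), np.float64(82.2)] 1610
disc 26.188454931640624 3.0424530712890565
top z [0.0233 0.0244 0.0255]
```

View pics/fin.png

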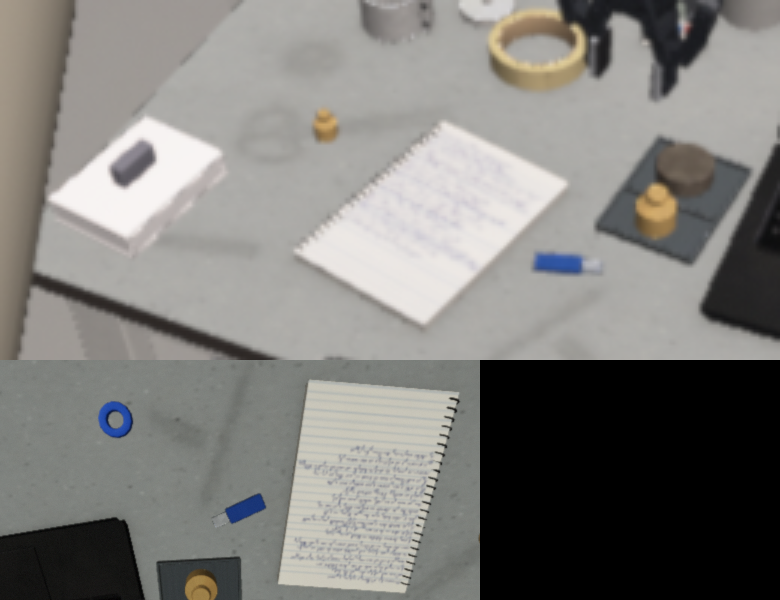

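The lid is seated on the tub at (140,185), and the small weight is untouched at (326,127). The disc at (685,170) and the larger weight at (656,212) are each in their bay. The measured positions are inside the limits, so I'm handing the job in.

```bash
python3 -c "
from rig import env
print(env.close_job())"
```

```text
the job is handed in; nothing more can be done
None
```

Both kits are made up and the job was handed in at about 31 s. My last camera checks put the disc, larger weight and lid within the limits, but the hand-in returned no verdict.

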